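# Eject and pull a cartridge from a tilted test stand

### The job

Take the used cartridge out of the mask-test stand: press the ejector lever down to its stop so that the cartridge rises from its pocket, let the lever come back up, then grip the raised cartridge and pull it straight out against its sprung catch. Stand it upright, foot down, on the floor of the shallow steel tray and let go of it there, without dropping it. Do not disturb the canister, the bottle or the screwdriver.

Things in the scene. Friction and masses are not known exactly. Their poses are not given: they have to be found in the camera images.
- stand: Test stand fixed to the bench: steel foot 160 x 130 mm, legs carrying the tilted socket block. Origin on the bench top below the pocket's mouth; x level, in the block's upslope direction; z up.
- socket: Black block on the stand; its flat face (x -42 to 46, y -50 to 50 mm, nothing on it over 1.5 mm high) is tilted 0.55 rad from level, facing up and to the robot. Origin: centre of the pocket's mouth in that face, 135 mm above the bench. z: square out of the face, the way the cartridge comes out; x: up the slope; y: level. Pocket 23.2 (x) by 29.2 (y), 34 mm deep.
- detent_nose (a point): Steel roller, 10 mm across, on a sprung slide in a slot at the pocket's upslope side (socket x = 14, z = -10 mm). It clicks into the cartridge's notches, seated and again when raised, holds the raised cartridge there, and resists leaving a notch with 8 to 15 N, less in between. Point: the roller's centre.
- cartridge_mid (a point): Grey cartridge 22 (x) by 28 (y) by 34 mm (z), about 60 g, notched across its +x side. Point: centre, half-way up; z from foot to top; axes as the socket's while in it. Seated: top flush with the face (point at socket z -17 mm), no grip. Raised: top 13 to 15 mm proud (point z -4 to -2); pinch it across y, fingers square to the face, and pull along socket z; clear of the pocket at z > 17 mm.
- ejector (a joint): Ejector lever, rad: 0 at rest (pad up), grows as the pad is pressed, stop at 0.46; from 0.42 the cartridge is raised 15 mm (it settles back 1 to 2 mm). A rocker under the block on a pin at socket x = -36, z = -38.5 mm; a spring returns it to 0. The pad needs about 2 to 14 N over its travel (a force stop set lower halts too soon): press to the stop.
- ejector_pad (a point): Centre of the top of the lever's steel pad, 26 (x) by 36 mm (y), 55 mm from the pin, jutting out past the block's downslope end, 36 mm clear of it. At rest at socket x = -91, y = 0, z = -34.5 mm, parallel to the face. Press it along socket -z: it goes down 24 mm and swings some 7 mm towards the block. The block overhangs it, so the tool should be tilted about square to the face.
- tray_in (a point): Shallow plain steel tray, 150 mm (x) by 130 mm (y), walls 4 mm thick and 18 mm high in all, fixed to the bench, to the left or right of the stand. Point: centre of its inner floor, 4 mm above the bench; z up.
- stock_box: Cardboard stock box 150 x 130 mm, 60 mm high, partly filled, on the stand's other side, fixed. Origin: centre of its underside. Not part of the job.
- canister: Black round filter canister, 104 mm across, 50 mm high, standing loose. Origin: centre of its underside. Leave alone.
- bottle: Clear bottle, 48 mm across, 110 mm high, standing loose. Origin: centre of its underside. Leave alone.
- driver: Screwdriver lying loose on the bench on the robot's side of the stand, roughly square to the robot's forward direction. Origin: on its axis, near its middle, on the bench. Leave alone.

How it is judged:
By the outcome, as a careful person would: the job done as asked, in the order asked, and still so for the second after the job is handed in, with the robot touching nothing.
It also fails if it takes over 54 s, if anything falls off the work surface, if the arm or the gripper's body presses on something with over 40 N, if the wrist force passes 120 N, or if a joint passes its speed limit or range.

### The arm

A 6-joint arm with a two-finger parallel gripper is mounted at the origin on the work surface. World frame = base frame: x ahead of the robot, y to its left, z up, the work surface at z = 0. Lengths are in m, angles in rad, forces in N, time in s.
With the tool pointing down it reaches from about 0.3 to 0.775 m from the base axis. Payload 14.6 kg.
Tool frame: the origin (TCP) lies on the centre line of the jaws, within the pads' length; the fingertips stand 17 mm ahead of it and the grasp point (between the pads) lies 2 mm behind it; z points along the fingers, x is the direction in which the jaws open and shut, and the axes are right-handed (so a half turn about z gives the same grasp; the last joint's range is limited). The gripper opens to 94 mm and grips with 3 to 60 N. Pads are 16 mm wide; open, the fingers measure 119 mm over their backs; the gripper's body (75 mm by 177 mm) begins 78 mm behind the grasp point.
Start: joints at [1.216, 0.3, 1.521, -0, 1.321, -0.067], TCP at [0.156, 0.527, 0.222] pointing down, gripper open.
Joint ranges: [-3.03, 3.03], [-0.79, 2.21], [0.23, 2.52], [-1.04, 4.18], [0, 3.07], [-2.55, 2.55]. Speed limits (rad/s): [2.22, 2.22, 2.57, 3.14, 3.14, 3.14].

### API

Orientations are given as [roll, pitch, yaw] about the fixed x, y, z axes, in that order (R = Rz(yaw) Ry(pitch) Rx(roll)).
In Python, from station import ctrl gives the robot as it stands. The module is installed in compiled form; this text tells all that it offers.
- The arm moves only by the tool drive_tool, never from a script. Its argument "increments" is a list of rows, each a list of 3 entries, a list of its own where there are three numbers: the turn, a rotation vector about the tool's x, y, z in degrees, then the shift along the tool's x, y, z in mm, then the opening, from 0 (shut) to 1 (fully open). In form: [[[ax, ay, az], [dx, dy, dz], hand], ...]. A call has 1 to 20 rows; each row shifts and turns the commanded pose from where the row before left it, along the tool's axes as they then stand; what a row does not reach is not made up. A row lasts 1/8 s, in which the tool goes at most 62.5 mm and 10.7 degrees, less where a joint would pass 70% of its speed; a pose out of reach is approached as far as the arm can. A call with a gripper value outside its range is refused whole. The fingers move at their own pace and stop on an object; "squeeze" is the grip in N (left out, the last holds). Time passes only in rows, so rows that do not move let the fingers close. It gives the time, the measured TCP pose, the force and the opening at its end, in the units of the state.
- ctrl.get_obs(): the state, without advancing time (a new reading comes with each control period).
- ctrl.camera(name): name is "scene" or "top"; returns the picture (480x640x3 uint8, red, green, blue); there is no depth.
- ctrl.calibration(name): a dict with "fx", "fy", "cx", "cy" (pixels), "k1" (the pictures are not rectified: a ray, as slopes to the right and down, at radius r is drawn at 1 + k1 r^2 times it, then the intrinsics apply), "rvec" (rotation vector, rad) and "tvec" (3), from world to camera coordinates, as OpenCV has them. Camera axes: x right, y down, z forward; pixel columns grow to the right and rows downward; lengths in m; the calibration is good to about 2 mm. A picture is of the moment at which its call begins. calibration takes no time and is no camera call.
- ctrl.hand_in(): hands the job in, once; it reports no verdict.
The state is a dict: "time_s": time; "qpos": joint angles; "joint_vel": joint speeds; "tau": joint torques, N m; "ee_pos": TCP position; "eef_rot": TCP orientation; "force": force on the tool from outside, world axes, zero at the start; "moment": the same for the moment, N m; "grip_width": finger opening in m.
Only numpy, scipy, OpenCV 4.12 (cv2) and the standard library are available. Lean on these libraries where they do the work, as an engineer would, in place of code of your own. Each camera call takes 0.05 s, during which the arm holds its last target.

## Working session

There is one attempt and no reset: what is moved stays moved. The work goes in short steps, Python scripts to look and compute and a tool call to move; the robot and the scene stay as the last step left them, time stands still between calls to the robot, and variables do not carry over. Pictures are saved under pics/ and viewed, and the job is handed in when it is done.

Besides the shell and the picture viewer there is one more tool, called after "Request:" as name([rows], argument=value, ...), one row to a line, values as JSON. drive_tool: Moves the arm, as the interface text tells. Its arguments: {"type":"object","properties":{"increments":{"type":"array"},"squeeze":{"type":"number"}},"required":["increments"]}

```bash
mkdir -p pics; ls
python3 - <<'E'
from station import ctrl
import cv2
print(ctrl.get_obs())
for n in("scene","top"):
    print(n,ctrl.calibration(n)); im=ctrl.camera(n); cv2.imwrite(f"pics/{n}0.png",im[:,:,::-1])
E
```

```text
pics
{'time_s': 0.0, 'qpos': array([ 1.21641505e+00,  3.00432921e-01,  1.52158190e+00,  1.35478896e-05,
        1.32071603e+00, -6.66128057e-02]), 'joint_vel': array([ 0.00072766, -0.00181101,  0.0010116 , -0.00113853, -0.00165413,
       -0.00043816]), 'tau': array([ 1.09687312e-04, -5.31815422e+01, -3.52723145e+01,  7.08407722e-02,
        2.44256324e-02, -9.28071904e-05]), 'ee_pos': array([0.15601746, 0.52714907, 0.22190692]), 'eef_rot': array([-3.14150380e+00,  1.13479870e-03,  1.28302455e+00]), 'force': array([-0.93488588, -0.1400461 ,  0.3543484 ]), 'moment': array([ 0.02448165, -0.02919323, -0.00549069]), 'grip_width': 0.0938130874266632}
scene {'fx': 461.14733346332713, 'fy': 461.14733346332713, 'cx': 315.13231913159274, 'cy': 241.05726413840043, 'k1': 0.0066683056615640035, 'rvec': array([ 1.58176985,  1.93736863, -0.81779949]), 'tvec': array([ 0.0956207 , -0.33064981,  1.46860101])}
top {'fx': 608.8228691395936, 'fy': 608.8228691395936, 'cx': 318.3902669921154, 'cy': 235.0363125420935, 'k1': -0.03413216240834428, 'rvec': array([ 2.1564147 , -2.16282817,  0.17181222]), 'tvec': array([-0.01836645,  0.57300982,  1.22878856])}
```

View pics/scene0.png

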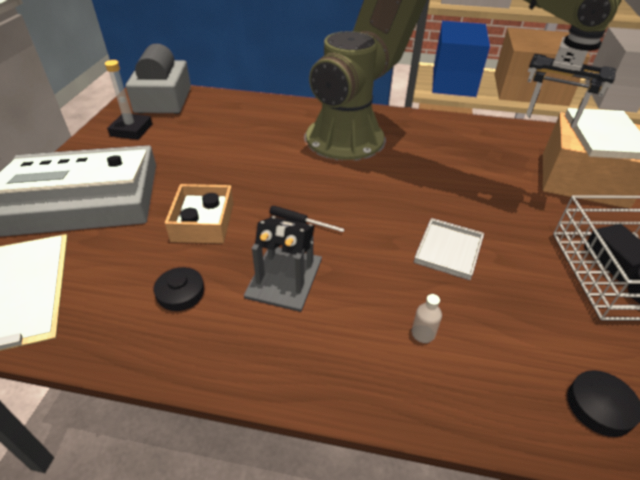

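View pics/top0.png

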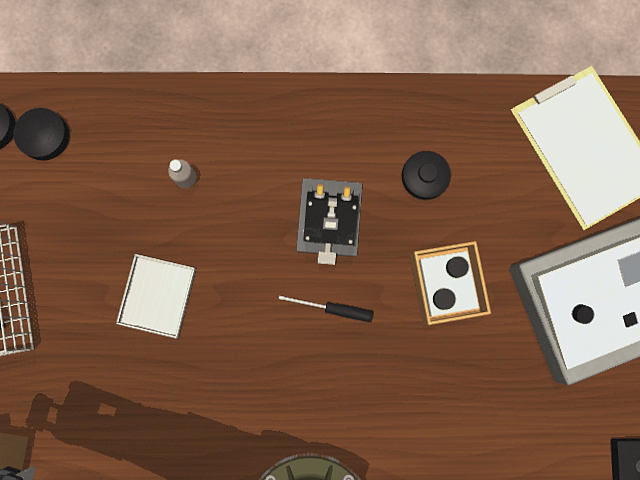

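The scene view looks back towards the robot. The stand is at about (285,265), the tray at (450,248) and the bottle at (427,320). In the top view the stand is at (330,217), the pad at (327,258), the tray at (156,296), the driver at (330,308) and the bottle at (180,170). I'll zoom in on these next.

Run:
```python
import cv2
t=cv2.imread("pics/top0.png"); s=cv2.imread("pics/scene0.png")
cv2.imwrite("pics/tz.png",cv2.resize(t[170:275,280:380],None,fx=5.7,fy=5.7,interpolation=cv2.INTER_CUBIC))
cv2.imwrite("pics/tt.png",cv2.resize(t[245:345,106:206],None,fx=5,fy=5,interpolation=cv2.INTER_CUBIC))
```

```text
(no output)
```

View pics/tz.png

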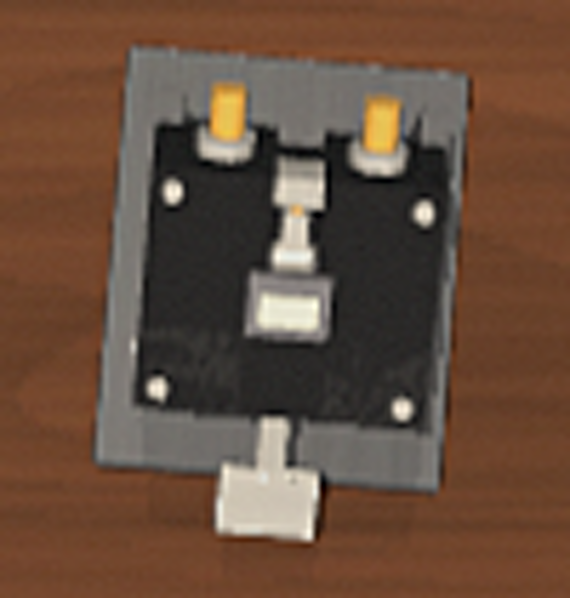

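View pics/tt.png

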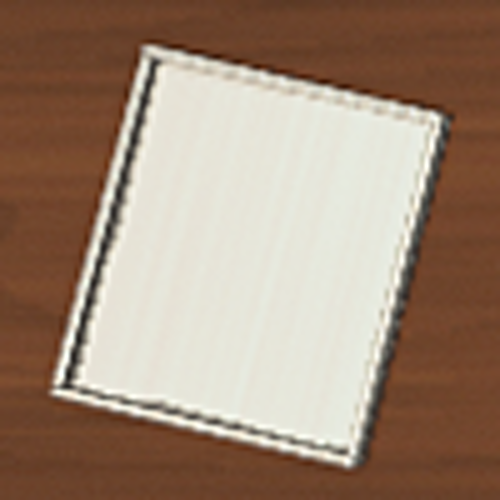

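The zoomed top view shows the cartridge as a grey rectangle with a white label at about (331,224). The pad is at about (327,258), and the black face's corners are visible. Next I'll measure with masks and rays.

```bash
cat > h.py <<'E'
import numpy as np,cv2
from station import ctrl
from scipy.spatial.transform import Rotation as R
def cam(n):
    c=ctrl.calibration(n);K=np.array([[c['fx'],0,c['cx']],[0,c['fy'],c['cy']],[0,0,1]])
    return K,np.array([c['k1'],0,0,0,0.]),c['rvec'],c['tvec']
def ray(n,uv):
    K,d,r,t=cam(n);p=cv2.undistortPoints(np.array(uv,float).reshape(-1,1,2),K,d)[:,0]
    M=cv2.Rodrigues(r)[0];return -M.T@t,np.c_[p,np.ones(len(p))]@M
def onz(n,uv,z):
    o,D=ray(n,uv);return o+D*((z-o[2])/D[:,2])[:,None]
def proj(n,P):
    K,d,r,t=cam(n);return cv2.projectPoints(np.array(P,float).reshape(-1,3),r,t,K,d)[0][:,0]
A=0.55;Rs=np.array([[np.cos(A),0,-np.sin(A)],[0,1,0],[np.sin(A),0,np.cos(A)]])
E
python3 - <<'E'
from h import *
t=cv2.imread("pics/top0.png");hsv=cv2.cvtColor(t,cv2.COLOR_BGR2HSV)
def box(m,x0,y0,x1,y1,nm,z):
    k=np.zeros_like(m);k[y0:y1,x0:x1]=m[y0:y1,x0:x1]
    cs=cv2.findContours(k,cv2.RETR_EXTERNAL,cv2.CHAIN_APPROX_NONE)[0]
    c=max(cs,key=cv2.contourArea);r=cv2.minAreaRect(c);b=cv2.boxPoints(r)
    M=cv2.moments(c);cen=[M['m10']/M['m00'],M['m01']/M['m00']]
    print(nm,np.round(cen,2),np.round(r[0],2),np.round(r[1],1),round(r[2],1));print(np.round(onz("top",[cen,r[0]],z)*1000,1).tolist());
    P=onz("top",b,z)*1000;print(np.round(P,1).tolist(),[round(float(np.degrees(np.arctan2(*(P[(i+1)%4]-P[i])[1::-1]))),1) for i in range(4)])
S,V=hsv[...,1],hsv[...,2]
box(((S<60)&(V>150)).astype(np.uint8),310,246,345,270,"pad",.058)
box(((S<60)&(V>75)).astype(np.uint8),320,216,342,232,"cart",.135)
box(((S<70)&(V>150)).astype(np.uint8),100,240,210,350,"tray top",.018)
box(((S<100)).astype(np.uint8),290,170,370,250,"foot",.008)
box(((V<70)).astype(np.uint8),325,295,380,330,"drv handle",.012)
box(((S<60)&(V>120)).astype(np.uint8),270,290,328,315,"drv shaft",.012)
print(onz("top",[[190,180]],0),onz("top",[[427,175]],.05),onz("top",[[176,167]],.11))
E
```

```text
pad [326.47 256.51] [326.61 254.68] [17.1 17.7] 4.8
[[526.1, -36.0, 58.0], [529.9, -36.3, 58.0]]
[[513.3, -17.3, 58.0], [549.5, -20.5, 58.0], [546.5, -55.4, 58.0], [510.3, -52.1, 58.0]] [-5.0, -94.9, 174.8, 85.1]
cart [330.22 222.75] [330.5 222.5] [13. 15.] 90.0
[[583.7, -41.0, 135.0], [584.2, -41.5, 135.0]]
[[596.9, -27.1, 135.0], [596.9, -56.2, 135.0], [571.4, -55.9, 135.0], [571.5, -27.0, 135.0]] [-90.0, 179.5, 89.9, -0.3]
tray top [154.96 295.57] [154.88 295.47] [62.6 73.2] 14.0
[[449.1, 320.9, 18.0], [449.3, 321.0, 18.0]]
[[391.7, 400.6, 18.0], [539.8, 369.0, 18.0], [507.5, 240.6, 18.0], [360.4, 274.0, 18.0]] [-12.0, -104.1, 167.2, 76.1]
foot [328.86 214.73] [329.19 215.68] [61.  71.9] 4.8
[[621.3, -43.4, 8.0], [619.3, -44.1, 8.0]]
[[547.5, 27.4, 8.0], [703.5, 14.6, 8.0], [692.4, -117.0, 8.0], [536.3, -101.9, 8.0]] [-4.7, -94.8, 174.5, 85.1]
drv handle [349.15 311.42] [349.04 311.31] [48.  12.4] 11.3
[[415.0, -84.5, 12.0], [415.3, -84.2, 12.0]]
[[412.7, -32.3, 12.0], [437.9, -37.5, 12.0], [417.8, -136.3, 12.0], [392.6, -130.8, 12.0]] [-11.7, -101.5, 167.7, 78.5]
drv shaft [301.7  301.61] [302.08 301.63] [47.5  3.3] 11.6
[[435.9, 15.0, 12.0], [435.8, 14.2, 12.0]]
[[442.6, 63.6, 12.0], [449.4, 62.3, 12.0], [429.1, -35.3, 12.0], [422.2, -33.8, 12.0]] [-11.5, -101.8, 168.0, 78.2]
[[0.69952985 0.25736628 0.        ]] [[ 0.69885002 -0.2492279   0.05      ]] [[0.70052691 0.26465428 0.11      ]]
```

```bash
cat >> h.py <<'E'
def S2W(P,O,yaw): return np.array(O)+(R.from_euler('z',yaw).as_matrix()@Rs@np.array(P,float).reshape(-1,3).T).T
E
python3 - <<'E'
from h import *
O=onz("top",[[330.46,223.27]],.135)[0];print(O,onz("top",[[326.69,257.83]],.058))
yaw=np.radians(-4.85)
F=np.array([[-42,-50,0],[46,-50,0],[46,50,0],[-42,50,0]])/1e3
C=np.array([[-11,-14,0],[11,-14,0],[11,14,0],[-11,14,0]])/1e3
Pd=np.array([[-104,-18,-34.5],[-78,-18,-34.5],[-78,18,-34.5],[-104,18,-34.5]])/1e3
for n,(x0,y0,x1,y1) in {"top":(280,170,380,275),"scene":(235,190,335,310)}.items():
    im=cv2.imread(f"pics/{n}0.png");k=5
    z=cv2.resize(im[y0:y1,x0:x1],None,fx=k,fy=k,interpolation=cv2.INTER_CUBIC)
    for Q in(F,C,Pd):
        q=proj(n,S2W(Q,O,yaw));print(n,q.round(1).tolist())
        q=((q-[x0,y0]+.5)*k).round().astype(int);cv2.polylines(z,[q],True,(0,0,255),1)
    cv2.imwrite(f"pics/ov_{n}.png",z)
E
```

```text
[ 0.58265123 -0.04145693  0.135     ] [[ 0.52337322 -0.03643563  0.058     ]]
top [[354.0, 245.1], [358.7, 203.2], [306.4, 198.8], [303.2, 240.9]]
top [[337.2, 229.1], [338.2, 218.6], [323.7, 217.4], [322.8, 227.9]]
top [[334.9, 264.3], [336.0, 252.8], [318.4, 251.4], [317.4, 262.8]]
scene [[271.5, 215.0], [257.5, 220.8], [304.8, 230.5], [315.1, 223.7]]
scene [[282.8, 220.2], [279.6, 221.7], [292.4, 224.3], [295.3, 222.7]]
scene [[291.0, 228.5], [287.8, 230.3], [302.9, 233.4], [305.8, 231.5]]
```

View pics/ov_top.png

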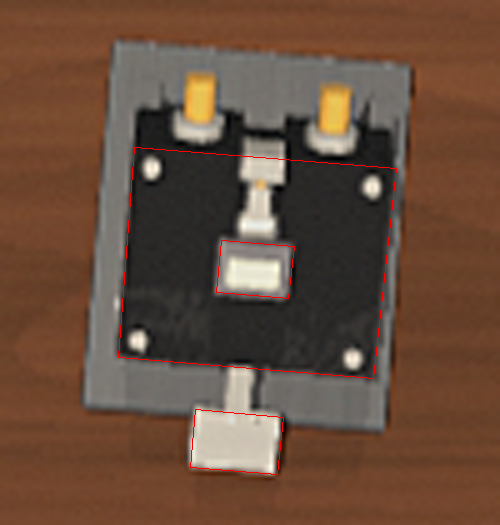

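View pics/ov_scene.png

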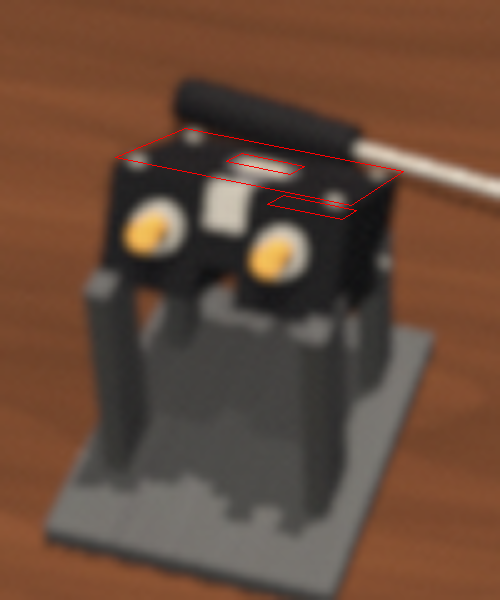

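```bash
cat >> h.py <<'E'
O=np.array([.58265,-.04146,.135]);yaw=np.radians(-4.85)
RS=R.from_euler('z',yaw).as_matrix()@Rs
RT=np.c_[RS[:,1],RS[:,0],-RS[:,2]]   # tool orientation for socket work
def pose():
    o=ctrl.get_obs();return o,np.array(o['ee_pos']),R.from_euler('xyz',o['eef_rot']).as_matrix()
def rel(Pt=None,Rt=None):
    o,p,M=pose()
    if Pt is not None: print("shift tool mm",((M.T@(np.array(Pt)-p))*1000).round(1))
    if Rt is not None: print("turn deg",np.degrees(R.from_matrix(M.T@Rt).as_rotvec()).round(2))
def sock(mm): return S2W(np.array(mm)/1e3,O,yaw)[0]
def report():
    o,p,M=pose();tip=p+M[:,2]*.017
    print("t",round(o['time_s'],2),"tcp sock mm",((RS.T@(p-O))*1e3).round(1),"tip",((RS.T@(tip-O))*1e3).round(1),"F sock",(RS.T@o['force']).round(1),"w",round(o['grip_width']*1e3,1),"q",np.array(o['qpos']).round(2))
E
python3 - <<'E'
from h import *
rel([.40,-.03,.28]); print("prepress tcp",sock([-89,0,-34.5+17+25]))
E
```

```text
shift tool mm [-465.   392.1  -57.6]
prepress tcp [ 0.50314087 -0.03471355  0.09487477]
```

Request:
drive_tool([
  [[0,0,0],[-29,24.5,-3.6],0],
  [[0,0,0],[-29,24.5,-3.6],0],
  [[0,0,0],[-29,24.5,-3.6],0],
  [[0,0,0],[-29,24.5,-3.6],0],
  [[0,0,0],[-29,24.5,-3.6],0],
  [[0,0,0],[-29,24.5,-3.6],0],
  [[0,0,0],[-29,24.5,-3.6],0],
  [[0,0,0],[-29,24.5,-3.6],0],
  [[0,0,0],[-29,24.5,-3.6],0],
  [[0,0,0],[-29,24.5,-3.6],0],
  [[0,0,0],[-29,24.5,-3.6],0],
  [[0,0,0],[-29,24.5,-3.6],0],
  [[0,0,0],[-29,24.5,-3.6],0],
  [[0,0,0],[-29,24.5,-3.6],0],
  [[0,0,0],[-29,24.5,-3.6],0],
  [[0,0,0],[-29,24.5,-3.6],0],
], squeeze=20)

```text
time_s: 2.1
ee_pos: [0.4005, -0.0301, 0.28]
eef_rot: [-3.141, 0.0, 1.283]
force: [0.0, -0.1, -0.9]
grip_width: 0.0006
```

Run:
```python
from h import *
report(); rel([.40,-.03,.28],RT)
```

```text
t 2.1 tcp sock mm [-79.7  -4.1 219. ] tip [-88.6  -4.1 204.5] F sock [-0.4 -0.1 -0.8] w 0.6 q [-0.17 -0.08  1.81  0.    1.41 -1.45]
shift tool mm [-0.1 -0.5  0. ]
turn deg [-31.42   3.2  -11.36]
```

Tracking is precise. Next I'll turn in 4 rows.

Request:
drive_tool([
  [[-7.855,0.8,-2.84],[0,0,0],0],
  [[-7.855,0.8,-2.84],[0,0,0],0],
  [[-7.855,0.8,-2.84],[0,0,0],0],
  [[-7.855,0.8,-2.84],[0,0,0],0],
  [[0,0,0],[0,0,0],0],
])

```text
time_s: 2.72
ee_pos: [0.3993, -0.0288, 0.2797]
eef_rot: [2.592, -0.0, 1.486]
force: [0.6, 1.2, 0.8]
grip_width: 0.0004
```

Run:
```python
from h import *
report(); rel(sock([-89,0,-34.5+17+25]),RT)
```

```text
t 2.73 tcp sock mm [-81.   -2.9 219.4] tip [-81.   -2.9 202.4] F sock [0.8 1.2 0.5] w 0.4 q [-0.2  -0.41  2.15  0.08  0.86 -1.72]
shift tool mm [  2.9  -8.  211.9]
turn deg [ 0.    0.01 -0.02]
```

Request:
drive_tool([
  [[0,0,0],[0.6,-1.6,35],0],
  [[0,0,0],[0.6,-1.6,35],0],
  [[0,0,0],[0.6,-1.6,35],0],
  [[0,0,0],[0.6,-1.6,35],0],
  [[0,0,0],[0.5,-1.6,35],0],
  [[0,0,0],[0,0,22],0],
  [[0,0,0],[0,0,0],0],
])

```text
time_s: 3.6
ee_pos: [0.4965, -0.0338, 0.1062]
eef_rot: [2.597, -0.001, 1.486]
force: [-0.2, -0.4, 0.0]
grip_width: 0.0002
```

Run:
```python
from h import *
report()
for n,(x0,y0,x1,y1) in {"top":(270,170,390,290),"scene":(215,170,335,290)}.items():
    im=ctrl.camera(n)[:,:,::-1]
    cv2.imwrite(f"pics/a_{n}.png",cv2.resize(im[y0:y1,x0:x1],None,fx=4,fy=4,interpolation=cv2.INTER_CUBIC))
```

```text
t 3.6 tcp sock mm [-88.8   0.3  20.7] tip [-88.9   0.3   3.7] F sock [-0.2 -0.5  0.1] w 0.2 q [-0.16  0.11  2.16  0.13  0.33 -1.76]
```

View pics/a_top.png

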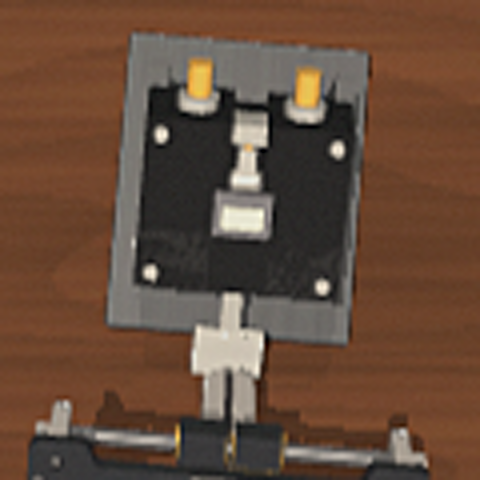

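View pics/a_scene.png

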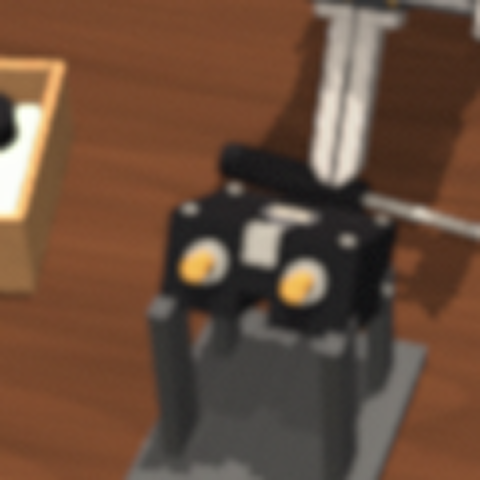

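The view shows the closed fingertips above the pad, level in y. They stopped about 13 mm short because joint 5 is getting small, which means the wrist is near its singularity. I'll continue slowly.

Request:
drive_tool([
  [[0,0,0],[0,0,3],0],
  [[0,0,0],[0,0,3],0],
  [[0,0,0],[0,0,3],0],
  [[0,0,0],[0,0,3],0],
  [[0,0,0],[0,0,0],0],
])

```text
time_s: 4.32
ee_pos: [0.5026, -0.0346, 0.0975]
eef_rot: [2.592, 0.0, 1.486]
force: [1.0, -0.6, 0.2]
grip_width: 0.0005
```

Run:
```python
from h import *
report(); rel(sock([-89,0,-34.5+17+25]),RT)
```

```text
t 4.33 tcp sock mm [-88.1   0.1  10. ] tip [-88.1   0.1  -7. ] F sock [ 1.  -0.6 -0.3] w 0.5 q [-0.16  0.15  2.15  0.14  0.3  -1.77]
shift tool mm [-0.1 -0.9  2.5]
turn deg [-0.01 -0.    0.01]
```

Request:
drive_tool([
  [[0,0,0],[0,0,4],0],
  [[0,0,0],[0,0,4],0],
  [[0,0,0],[0,0,4],0],
  [[0,0,0],[0,0,4],0],
  [[0,0,0],[0,0,4],0],
  [[0,0,0],[0,0,4],0],
  [[0,0,0],[0,0,0],0],
])

```text
time_s: 5.2
ee_pos: [0.5151, -0.0357, 0.077]
eef_rot: [2.592, 0.0, 1.486]
force: [0.4, -0.2, -0.7]
grip_width: 0.0001
```

Run:
```python
from h import *
report(); rel(None,RT)
```

```text
t 5.2 tcp sock mm [-88.1   0.1 -14.1] tip [-88.1   0.1 -31.1] F sock [-0.1 -0.1 -0.8] w 0.1 q [-0.16  0.22  2.13  0.16  0.25 -1.79]
turn deg [-0.01 -0.    0.02]
```

Request:
drive_tool([
  [[0,0,0],[0,0,3],0],
  [[0,0,0],[0,0.2,2],0],
  [[0,0,0],[0,0.3,2],0],
  [[0,0,0],[0,0.3,2],0],
  [[0,0,0],[0,0.4,2],0],
  [[0,0,0],[0,0.4,2],0],
  [[0,0,0],[0,0.4,2],0],
  [[0,0,0],[0,0.5,2],0],
  [[0,0,0],[0,0.5,2],0],
])

```text
time_s: 6.32
ee_pos: [0.5265, -0.0365, 0.062]
eef_rot: [2.594, -0.0, 1.487]
force: [-15.5, 0.0, 8.8]
grip_width: 0.0004
```

Run:
```python
from h import *
report(); rel(None,RT)
```

```text
t 6.33 tcp sock mm [-86.3   0.2 -32.8] tip [-86.3   0.2 -49.8] F sock [-8.6 -1.3 15.6] w 0.4 q [-0.16  0.27  2.11  0.17  0.22 -1.8 ]
turn deg [-0.14 -0.02  0.02]
```

Request:
drive_tool([
  [[0,0,0],[0,0.3,1.5],0],
  [[0,0,0],[0,0.3,1.5],0],
  [[0,0,0],[0,0.2,1],0],
  [[0,0,0],[0,0,0],0],
])

```text
time_s: 6.82
ee_pos: [0.5296, -0.0368, 0.059]
eef_rot: [2.593, -0.0, 1.487]
force: [-6.3, -0.4, 1.6]
grip_width: 0.0005
```

Run:
```python
from h import *
report(); rel(None,RT)
```

```text
t 6.83 tcp sock mm [-85.1   0.2 -37. ] tip [-85.1   0.2 -54. ] F sock [-4.5 -0.9  4.7] w 0.5 q [-0.16  0.28  2.1   0.18  0.21 -1.81]
turn deg [-0.1  -0.02  0.01]
```

Request:
drive_tool([
  [[0,0,0],[0,0.2,1],0],
  [[0,0,0],[0,0.2,1],0],
  [[0,0,0],[0,0,0],0],
])

```text
time_s: 7.2
ee_pos: [0.5311, -0.0369, 0.0576]
eef_rot: [2.593, -0.0, 1.487]
force: [-7.2, -0.0, 3.7]
grip_width: 0.0006
```

Run:
```python
from h import *
report()
```

```text
t 7.2 tcp sock mm [-84.5   0.2 -38.9] tip [-84.5   0.2 -55.9] F sock [-4.2 -0.6  6.9] w 0.6 q [-0.16  0.29  2.1   0.18  0.21 -1.81]
```

Request:
drive_tool([
  [[0,0,0],[0,0.1,1],0],
  [[0,0,0],[0,0,1],0],
  [[0,0,0],[0,0,0],0],
])

```text
time_s: 7.58
ee_pos: [0.532, -0.037, 0.0565]
eef_rot: [2.593, -0.0, 1.487]
force: [-22.3, 0.8, 19.8]
grip_width: 0.0001
```

Run:
```python
from h import *
report()
```

```text
t 7.58 tcp sock mm [-84.4   0.2 -40.3] tip [-84.4   0.2 -57.3] F sock [-8.7 -1.1 28.6] w 0.1 q [-0.16  0.29  2.09  0.18  0.21 -1.81]
```

The force rose sharply to about 30 N, so the lever is at its stop. I'll back off gently and let the lever return.

Request:
drive_tool([
  [[0,0,0],[0,0,0],0],
  [[0,0,0],[0,0,-3],0],
  [[0,0,0],[0,0,-4],0],
  [[0,0,0],[0,-0.5,-4],0],
  [[0,0,0],[0,-0.5,-5],0],
  [[0,0,0],[0,-0.5,-5],0],
  [[0,0,0],[0,0,-6],0],
  [[0,0,0],[0,0,-8],0],
  [[0,0,0],[0,0,-10],0],
  [[0,0,0],[0,0,-12],0],
  [[0,0,0],[0,0,-16],0],
  [[0,0,0],[0,0,-20],0],
  [[0,0,0],[0,0,-25],0],
  [[0,0,0],[0,0,-25],0.8],
  [[0,0,0],[0,0,0],0.8],
])

```text
time_s: 9.45
ee_pos: [0.4571, -0.0308, 0.1794]
eef_rot: [2.588, 0.0, 1.486]
force: [-0.1, -0.7, -0.7]
grip_width: 0.0169
```

Run:
```python
from h import *
report()
C=np.array([[-11,-14,14],[11,-14,14],[11,14,14],[-11,14,14]])/1e3
for n,(x0,y0,x1,y1) in {"top":(280,170,380,290),"scene":(235,180,335,300)}.items():
    im=ctrl.camera(n)[:,:,::-1]
    z=cv2.resize(im[y0:y1,x0:x1],None,fx=5,fy=5,interpolation=cv2.INTER_CUBIC);cv2.imwrite(f"pics/b_{n}.png",im)
    q=((proj(n,S2W(C,O,yaw))-[x0,y0]+.5)*5).round().astype(int);cv2.polylines(z,[q],True,(0,0,255),1)
    cv2.imwrite(f"pics/bz_{n}.png",z)
```

```text
t 9.45 tcp sock mm [-84.2   0.  103.7] tip [-84.1   0.   86.7] F sock [-0.4 -0.7 -0.6] w 16.9 q [-0.17 -0.12  2.19  0.09  0.53 -1.72]
```

View pics/bz_top.png

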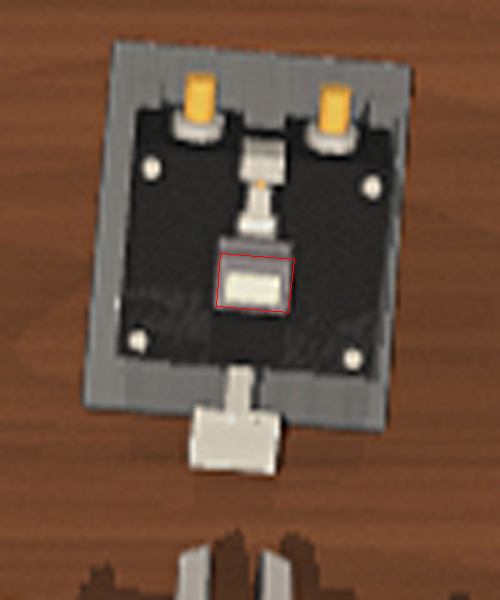

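View pics/bz_scene.png

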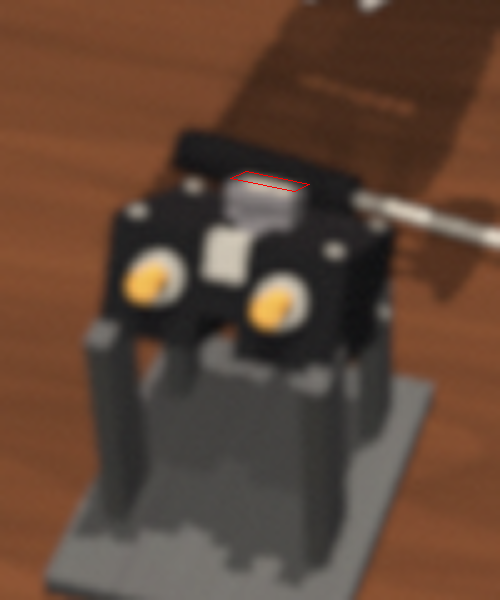

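The cartridge is raised about 14 mm, matching the overlay, and the lever is back at rest. Next I'll move over the cartridge.

Request:
drive_tool([
  [[0,0,0],[0,14,0],0.6],
  [[0,0,0],[0,14,0],0.6],
  [[0,0,0],[0,14,0],0.6],
  [[0,0,0],[0,14,0],0.6],
  [[0,0,0],[0,14,0],0.6],
  [[0,0,0],[0,14,0],0.6],
  [[0,0,0],[0,0,15],0.6],
  [[0,0,0],[0,0,15],0.6],
  [[0,0,0],[0,0,15],0.6],
  [[0,0,0],[0,0,10],0.6],
  [[0,0,0],[0,0,0],0.6],
])

```text
time_s: 10.92
ee_pos: [0.557, -0.0391, 0.1736]
eef_rot: [2.593, 0.0, 1.486]
force: [-0.1, -0.2, -0.4]
grip_width: 0.0562
```

Run:
```python
from h import *
report(); rel(sock([0,0,19.5]),RT)
```

```text
t 10.93 tcp sock mm [-1.8  0.2 46.4] tip [-1.8  0.2 29.4] F sock [-0.3 -0.2 -0.3] w 56.2 q [-0.15  0.12  1.95  0.07  0.52 -1.69]
shift tool mm [-0.2  1.8 26.9]
turn deg [-0.07 -0.01  0.02]
```

Request:
drive_tool([
  [[0,0,0],[-0.2,1.8,6],0.6],
  [[0,0,0],[0,0,6],0.6],
  [[0,0,0],[0,0,6],0.6],
  [[0,0,0],[0,0,5],0.6],
  [[0,0,0],[0,0,3],0.6],
  [[0,0,0],[0,0,0],0.6],
])

```text
time_s: 11.68
ee_pos: [0.5721, -0.0406, 0.1532]
eef_rot: [2.592, 0.0, 1.486]
force: [0.6, 1.0, -0.1]
grip_width: 0.0561
```

Run:
```python
from h import *
report(); rel(sock([0,0,19.5]),RT)
for n,(x0,y0,x1,y1) in {"top":(280,170,380,290),"scene":(235,170,335,290)}.items():
    im=ctrl.camera(n)[:,:,::-1]
    z=cv2.resize(im[y0:y1,x0:x1],None,fx=5,fy=5,interpolation=cv2.INTER_CUBIC)
    cv2.imwrite(f"pics/c_{n}.png",z)
```

```text
t 11.68 tcp sock mm [ 0.5 -0.1 21. ] tip [ 0.5 -0.1  4. ] F sock [ 0.4  1.  -0.3] w 56.1 q [-0.15  0.19  1.93  0.07  0.47 -1.69]
shift tool mm [ 0.1 -0.5  1.5]
turn deg [-0.   -0.    0.02]
```

View pics/c_top.png

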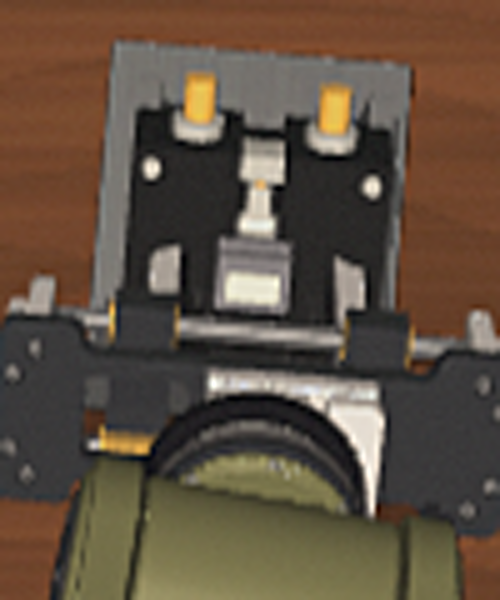

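View pics/c_scene.png

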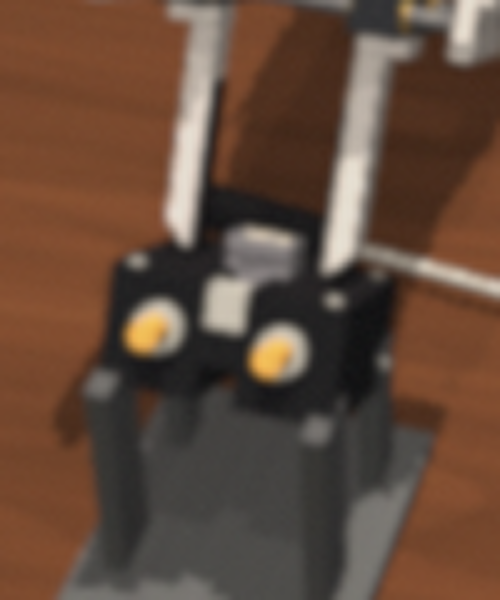

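Both views show the cartridge about 1.7 mm towards +y from the midpoint of the fingers. In the top view the fingers' midpoint is x≈258.5 against 254.5 for the cartridge, and in the scene view 258 against 264. I'll correct this and then close.

Request:
drive_tool([
  [[0,0,0],[1.7,-0.5,1],0.6],
  [[0,0,0],[0,0,0],0.45],
  [[0,0,0],[0,0,0],0.38],
  [[0,0,0],[0,0,0],0.34],
  [[0,0,0],[0,0,0],0.34],
], squeeze=25)

```text
time_s: 12.4
ee_pos: [0.5724, -0.039, 0.1523]
eef_rot: [2.591, 0.0, 1.486]
force: [-0.0, 0.2, 0.7]
grip_width: 0.0318
```

Run:
```python
from h import *
report(); rel(None,RT)
for n,(x0,y0,x1,y1) in {"top":(280,170,380,290),"scene":(235,170,335,290)}.items():
    im=ctrl.camera(n)[:,:,::-1]
    z=cv2.resize(im[y0:y1,x0:x1],None,fx=4,fy=4,interpolation=cv2.INTER_CUBIC)
    cv2.imwrite(f"pics/d_{n}.png",z)
a=np.hstack([cv2.imread("pics/d_top.png")[:480],cv2.imread("pics/d_scene.png")[:480]])[:, :800];cv2.imwrite("pics/d.png",a)
```

```text
t 12.4 tcp sock mm [ 0.2  1.6 20.2] tip [0.2 1.6 3.2] F sock [0.3 0.2 0.6] w 31.8 q [-0.15  0.19  1.93  0.07  0.47 -1.69]
turn deg [ 0.02 -0.    0.01]
```

View pics/d.png

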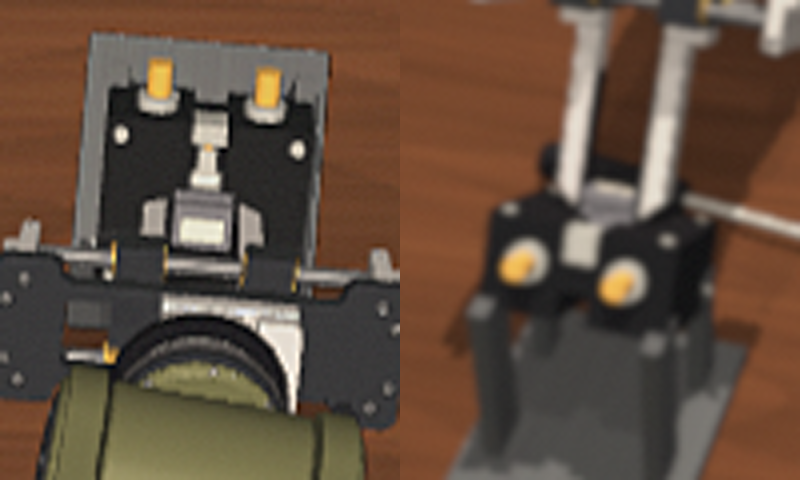

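The fingers straddle the cartridge evenly (top view gaps of about 5 px on each side). I'll close lightly and read the side force.

Request:
drive_tool([
  [[0,0,0],[0,0,0],0],
  [[0,0,0],[0,0,0],0],
  [[0,0,0],[0,0,0],0],
  [[0,0,0],[0,0,0],0],
], squeeze=8)

```text
time_s: 13.0
ee_pos: [0.5724, -0.039, 0.1523]
eef_rot: [2.591, 0.0, 1.486]
force: [-0.7, -1.2, 0.4]
grip_width: 0.028
```

Run:
```python
from h import *
report()
```

```text
t 13.0 tcp sock mm [ 0.2  1.6 20.2] tip [0.2 1.6 3.2] F sock [-0.2 -1.2  0.7] w 28.0 q [-0.15  0.19  1.93  0.07  0.47 -1.69]
```

Request:
drive_tool([
  [[0,0,0],[0,0,0],0],
  [[0,0,0],[0,0,0],0],
  [[0,0,0],[0,0,-1],0],
  [[0,0,0],[0,0,-1],0],
  [[0,0,0],[0,0,-1],0],
  [[0,0,0],[0,0,-1],0],
], squeeze=50)

```text
time_s: 13.75
ee_pos: [0.5703, -0.0388, 0.1555]
eef_rot: [2.592, 0.0, 1.486]
force: [10.1, -0.2, -9.7]
grip_width: 0.0274
```

Run:
```python
from h import *
report()
```

```text
t 13.75 tcp sock mm [ 0.   1.6 24. ] tip [0.  1.6 7. ] F sock [  3.5   0.7 -13.5] w 27.4 q [-0.15  0.18  1.94  0.07  0.48 -1.69]
```

Request:
drive_tool([
  [[0,0,0],[0,0,-1],0],
  [[0,0,0],[0,0,-1],0],
  [[0,0,0],[0,0,-1],0],
])

```text
time_s: 14.12
ee_pos: [0.5686, -0.0386, 0.1579]
eef_rot: [2.592, 0.0, 1.486]
force: [4.6, -0.5, -6.5]
grip_width: 0.0275
```

Run:
```python
from h import *
report()
for n,(x0,y0,x1,y1) in {"scene":(235,170,335,290)}.items():
    im=ctrl.camera(n)[:,:,::-1]
    z=cv2.resize(im[y0:y1,x0:x1],None,fx=5,fy=5,interpolation=cv2.INTER_CUBIC)
    cv2.imwrite(f"pics/e_{n}.png",z)
```

```text
t 14.12 tcp sock mm [-0.2  1.6 26.9] tip [-0.2  1.6  9.9] F sock [ 0.6 -0.1 -8. ] w 27.5 q [-0.15  0.17  1.94  0.07  0.48 -1.69]
```

View pics/e_scene.png

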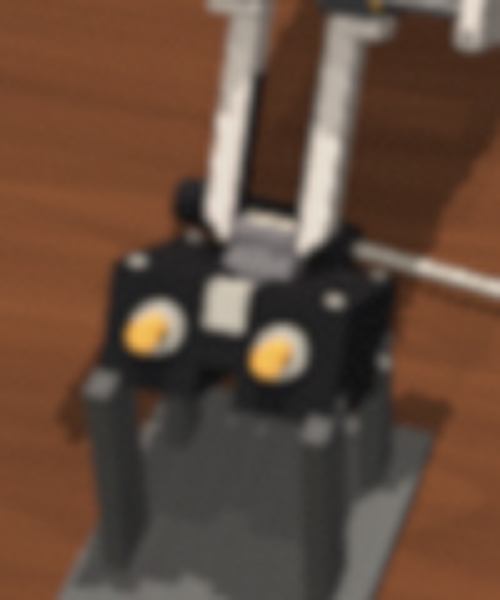

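The force has fallen from 13.5 to 8 N, and the cartridge is visibly rising with the fingers. I'll continue straight out.

Request:
drive_tool([
  [[0,0,0],[0,0,-2],0],
  [[0,0,0],[0,0,-2],0],
  [[0,0,0],[0,0,-2],0],
  [[0,0,0],[0,0,-2],0],
  [[0,0,0],[0,0,-2],0],
  [[0,0,0],[0,0,-2],0],
  [[0,0,0],[0,0,-3],0],
  [[0,0,0],[0,0,-3],0],
  [[0,0,0],[0,0,-4],0],
  [[0,0,0],[0,0,-5],0],
  [[0,0,0],[0,0,-6],0],
  [[0,0,0],[0,0,-7],0],
  [[0,0,0],[0,0,-8],0],
  [[0,0,0],[0,0,0],0],
])

```text
time_s: 15.92
ee_pos: [0.5437, -0.0366, 0.2]
eef_rot: [2.59, 0.0, 1.486]
force: [0.1, 0.2, -1.0]
grip_width: 0.0274
```

Run:
```python
from h import *
report()
for n,(x0,y0,x1,y1) in {"top":(280,170,380,290),"scene":(235,150,335,270)}.items():
    im=ctrl.camera(n)[:,:,::-1]
    z=cv2.resize(im[y0:y1,x0:x1],None,fx=4,fy=4,interpolation=cv2.INTER_CUBIC)
    cv2.imwrite(f"pics/f_{n}.png",z)
a=np.hstack([cv2.imread("pics/f_top.png")[:480],cv2.imread("pics/f_scene.png")[:480]])[:, :800];cv2.imwrite("pics/f.png",a)
```

```text
t 15.93 tcp sock mm [ 0.5  1.6 75.9] tip [ 0.6  1.6 58.9] F sock [-0.5  0.2 -0.9] w 27.4 q [-0.15  0.06  1.96  0.06  0.58 -1.68]
```

View pics/f.png

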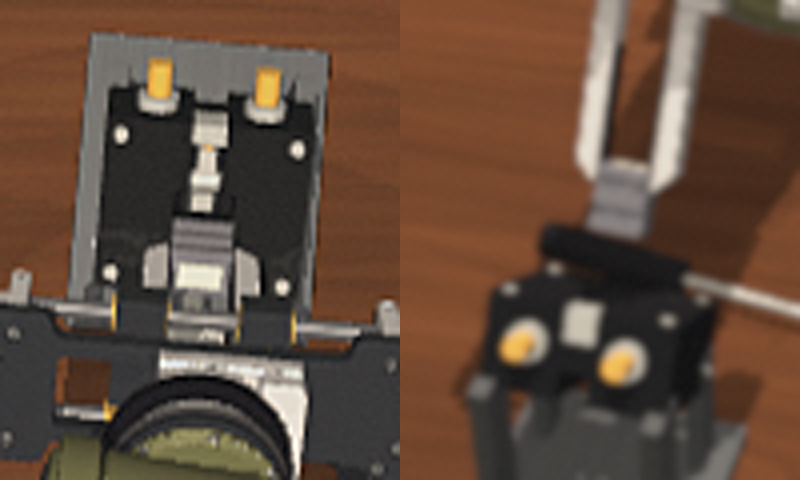

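The cartridge is clear of the pocket and held straight. Next I'll lift it, bring the tool upright and carry it to the tray.

Request:
drive_tool([
  [[0,0,0],[0,0,-15],0],
  [[0,0,0],[0,0,-15],0],
  [[0,0,0],[0,0,-15],0],
  [[5,0,0],[0,0,0],0],
  [[5,0,0],[0,0,0],0],
  [[5,0,0],[0,0,0],0],
  [[5,0,0],[0,0,0],0],
  [[5,0,0],[0,0,0],0],
  [[5,0,0],[0,0,0],0],
  [[1.5,0,0],[0,0,0],0],
  [[0,0,0],[0,0,0],0],
])

```text
time_s: 17.4
ee_pos: [0.5202, -0.0345, 0.2377]
eef_rot: [3.14, 0.0, 1.486]
force: [0.2, 0.6, -0.9]
grip_width: 0.0274
```

Run:
```python
from h import *
report(); o,p,M=pose();print(p,o['eef_rot'])
rel([.449,.321,.15],R.from_euler('xyz',[np.pi,0,o['eef_rot'][2]]).as_matrix())
```

```text
t 17.4 tcp sock mm [  0.2   1.6 120.4] tip [ -8.7   1.6 105.9] F sock [-0.3  0.6 -0.8] w 27.4 q [-0.14  0.22  1.58 -0.    1.34 -1.62]
[ 0.52022462 -0.03453017  0.23771698] [3.13998317e+00 1.47595338e-04 1.48643525e+00]
shift tool mm [ 348.3 -101.1   87.5]
turn deg [0.09 0.01 0.  ]
```

Request:
drive_tool([
  [[0,0,0],[12,-3.5,0],0],
  [[0,0,0],[24,-7,1],0],
  [[0,0,0],[24,-7,1],0],
  [[0,0,0],[24,-7,1],0],
  [[0,0,0],[24,-7,1],0],
  [[0,0,0],[24,-7,1],0],
  [[0,0,0],[24,-7,1],0],
  [[0,0,0],[24,-7,1],0],
  [[0,0,0],[24,-7,2],0],
  [[0,0,0],[24,-7,3],0],
  [[0,0,0],[24,-7,5],0],
  [[0,0,0],[24,-7,10],0],
  [[0,0,0],[24,-7,12],0],
  [[0,0,0],[24,-7,12],0],
  [[0,0,0],[16,-4.6,12],0],
  [[0,0,0],[8.3,-2.3,12],0],
  [[0,0,0],[0,0,12],0],
  [[0,0,0],[0,0,0],0],
])

```text
time_s: 19.65
ee_pos: [0.4485, 0.3203, 0.1495]
eef_rot: [-3.141, 0.001, 1.486]
force: [0.3, -0.1, -1.1]
grip_width: 0.0275
```

Run:
```python
from h import *
o,p,M=pose();print(o['time_s'],p,o['eef_rot'],o['force'],o['grip_width'])
im=ctrl.camera("scene")[:,:,::-1];cv2.imwrite("pics/g.png",im)
tip=p+M[:,2]*.017;q=proj("scene",[tip,tip-[0,0,.02]])
print(q)
x0,y0=int(q[0,0])-50,int(q[0,1])-50
print(x0,y0);cv2.imwrite("pics/gz.png",cv2.resize(im[y0:y0+100,x0:x0+100],None,fx=6,fy=6,interpolation=cv2.INTER_CUBIC))
```

```text
19.65 [0.44845048 0.32032745 0.14948452] [-3.14081502e+00  1.19748144e-03  1.48592440e+00] [ 0.27229393 -0.12204479 -1.05346883] 0.027452603111601633
[[461.94535488 206.03147121]
 [459.88048246 212.97671472]]
411 156
```

View pics/gz.png

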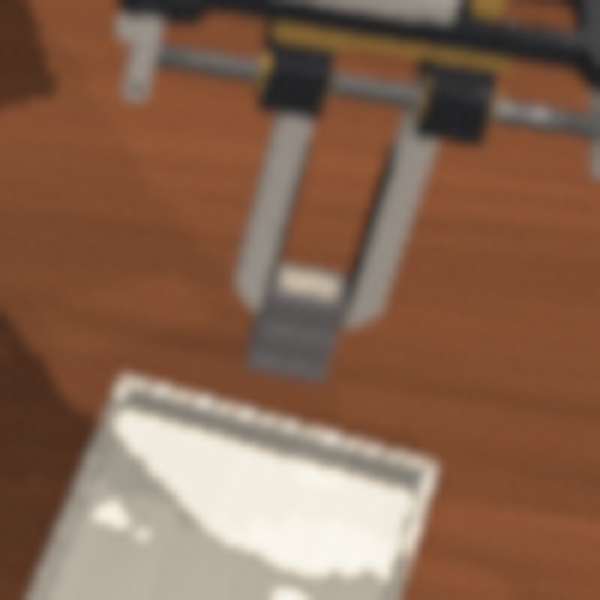

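The tool is upright over the tray, and the cartridge hangs straight with its foot edge at about (458.6,217.6). Next I'll work out how far the foot sits below the TCP.

Run:
```python
from h import *
o,p,M=pose()
for c in([288,373],[307,301],[248,366],[325,379]):
    uv=[411+(c[0]+.5)/6-.5,156+(c[1]+.5)/6-.5]
    org,D=ray("scene",[uv]);n=M[:,1];p0=p+.011*n
    X=org+D[0]*(n@(p0-org))/(n@D[0]);print(uv,X.round(4),"tool",(M.T@(X-p)*1e3).round(1))
```

```text
[458.5833333333333, 217.75] [0.4596 0.3183 0.1075] tool [-1.2 11.  42.7]
[461.75, 205.75] [0.4596 0.3175 0.1417] tool [-2.  11.   8.5]
[451.9166666666667, 216.58333333333334] [0.4584 0.3039 0.1073] tool [-15.7  11.   42.9]
[464.75, 218.75] [0.4608 0.3315 0.1079] tool [12.1 11.  42.3]
```

Request:
drive_tool([
  [[0.05,0,0],[0,0,12],0],
  [[0,0,0],[0,0,16],0],
  [[0,0,0],[0,0,16],0],
  [[0,0,0],[0,0,16],0],
  [[0,0,0],[0,0,14],0],
  [[0,0,0],[0,0,10],0],
  [[0,0,0],[0,0,8],0],
  [[0,0,0],[0,0,5],0],
  [[0,0,0],[0,0,0],0],
  [[0,0,0],[0,0,0],0],
])

```text
time_s: 20.95
ee_pos: [0.4488, 0.3212, 0.0538]
eef_rot: [3.141, -0.0, 1.486]
force: [-0.2, 0.7, -0.7]
grip_width: 0.0276
```

Run:
```python
from h import *
o,p,M=pose();print(o['time_s'],p,o['eef_rot'],o['force'])
rel(None,R.from_euler('xyz',[np.pi,0,o['eef_rot'][2]]).as_matrix())
```

```text
20.95 [0.44878424 0.32115249 0.05380654] [ 3.14146499e+00 -2.39283829e-04  1.48643929e+00] [-0.23725746  0.68568797 -0.7091032 ]
turn deg [ 0.01 -0.01 -0.  ]
```

Request:
drive_tool([
  [[0,0,0],[0,0,2],0],
  [[0,0,0],[0,0,2],0],
  [[0,0,0],[0,0,2],0],
  [[0,0,0],[0,0,0],0],
])

```text
time_s: 21.45
ee_pos: [0.4485, 0.321, 0.0473]
eef_rot: [-3.141, 0.0, 1.486]
force: [0.2, -0.8, -1.1]
grip_width: 0.0275
```

Request:
drive_tool([
  [[0,0,0],[0,0,0.7],0],
  [[0,0,0],[0,0,0],0],
])

```text
time_s: 21.7
ee_pos: [0.4486, 0.321, 0.0468]
eef_rot: [-3.141, 0.0, 1.486]
force: [-0.4, 0.5, -1.0]
grip_width: 0.0276
```

Request:
drive_tool([
  [[0,0,0],[0,0,0.7],0],
  [[0,0,0],[0,0,0],0],
])

```text
time_s: 21.95
ee_pos: [0.4488, 0.3211, 0.0464]
eef_rot: [3.142, -0.0, 1.486]
force: [-0.3, -1.1, 3.3]
grip_width: 0.0271
```

Request:
drive_tool([
  [[0,0,0],[0,0,0.4],0],
  [[0,0,0],[0,0,0],0],
])

```text
time_s: 22.2
ee_pos: [0.4489, 0.3211, 0.0463]
eef_rot: [3.141, -0.0, 1.486]
force: [-0.9, -1.4, 7.9]
grip_width: 0.0276
```

Run:
```python
from h import *
o,p,M=pose();print(o['time_s'],p,o['eef_rot'],o['force'],o['moment'])
im=ctrl.camera("scene")[:,:,::-1];im2=ctrl.camera("top")[:,:,::-1]
a=cv2.resize(im[195:295,400:500],None,fx=4,fy=4,interpolation=cv2.INTER_CUBIC);b=cv2.resize(im2[245:345,106:206],None,fx=4,fy=4,interpolation=cv2.INTER_CUBIC)
cv2.imwrite("pics/i.png",np.hstack([a,b]))
```

```text
22.2 [0.4489264  0.32107073 0.04625969] [ 3.14122170e+00 -2.16824276e-04  1.48635723e+00] [-0.92312714 -1.41988733  7.94838182] [-0.47086765  0.29520378  0.04876283]
```

View pics/i.png

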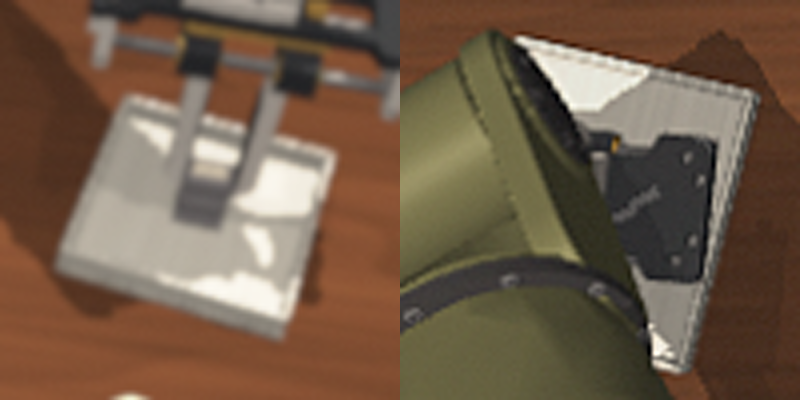

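The cartridge stands in the tray with about 8 N of floor contact, near the middle. I'll open gently.

Request:
drive_tool([
  [[0,0,0],[0,0,-0.3],0.3],
  [[0,0,0],[0,0,0],0.33],
  [[0,0,0],[0,0,0],0.37],
  [[0,0,0],[0,0,0],0.45],
  [[0,0,0],[0,0,0],0.5],
  [[0,0,0],[0,0,0],0.5],
], squeeze=5)

```text
time_s: 23.05
ee_pos: [0.4486, 0.3211, 0.046]
eef_rot: [-3.141, 0.0, 1.486]
force: [-0.2, 0.2, -0.3]
grip_width: 0.0465
```

Run:
```python
from h import *
o,p,M=pose();print(o['time_s'],p,o['force'],o['grip_width'])
im=ctrl.camera("scene")[:,:,::-1]
cv2.imwrite("pics/j.png",cv2.resize(im[195:295,400:500],None,fx=5,fy=5,interpolation=cv2.INTER_CUBIC))
```

```text
23.05 [0.44860877 0.32105709 0.04595383] [-0.18594917  0.15642088 -0.32529286] 0.0465480774017993
```

View pics/j.png

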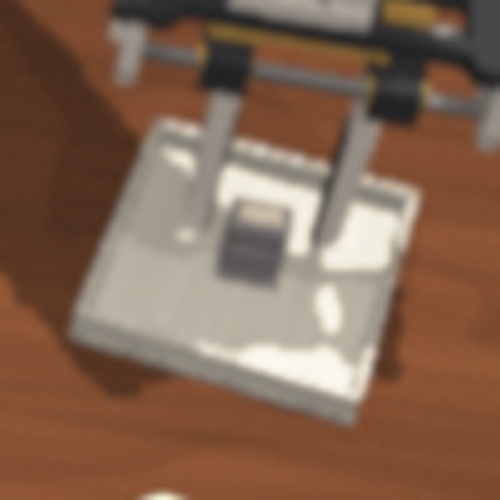

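The cartridge is standing free at (250,240) in the crop, with a finger well clear on each side. I'll retreat straight up, then aside.

Request:
drive_tool([
  [[0,0,0],[0,0,-6],0.5],
  [[0,0,0],[0,0,-10],0.5],
  [[0,0,0],[0,0,-20],0.5],
  [[0,0,0],[0,0,-25],0.5],
  [[0,0,0],[0,0,-30],0.5],
  [[0,0,0],[0,0,-30],0.5],
  [[0,0,0],[0,0,-30],0.5],
  [[0,0,0],[0,0,-25],0.5],
  [[0,0,0],[10,25,0],0.5],
  [[0,0,0],[15,30,0],0.5],
  [[0,0,0],[15,30,0],0.5],
  [[0,0,0],[15,30,0],0.5],
  [[0,0,0],[20,15,0],0.5],
  [[0,0,0],[0,0,0],0.5],
  [[0,0,0],[0,0,0],0.5],
])

```text
time_s: 24.98
ee_pos: [0.5841, 0.3845, 0.2223]
eef_rot: [-3.141, 0.0, 1.487]
force: [-0.4, 0.1, 0.3]
grip_width: 0.047
```

Run:
```python
from h import *
o,p,M=pose();print(o['time_s'],p,o['force'],o['grip_width'],o['joint_vel'].round(3))
for n in("scene","top"): cv2.imwrite(f"pics/k_{n}.png",ctrl.camera(n)[:,:,::-1])
```

```text
24.975 [0.58412469 0.38452254 0.22228013] [-0.3627854   0.05758173  0.31536705] 0.04703135922718654 [-0.002 -0.01   0.008  0.001 -0.002  0.   ]
```

View pics/k_scene.png

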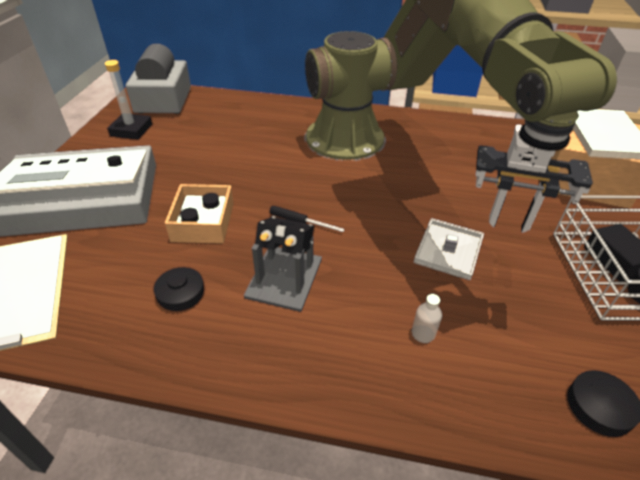

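View pics/k_top.png

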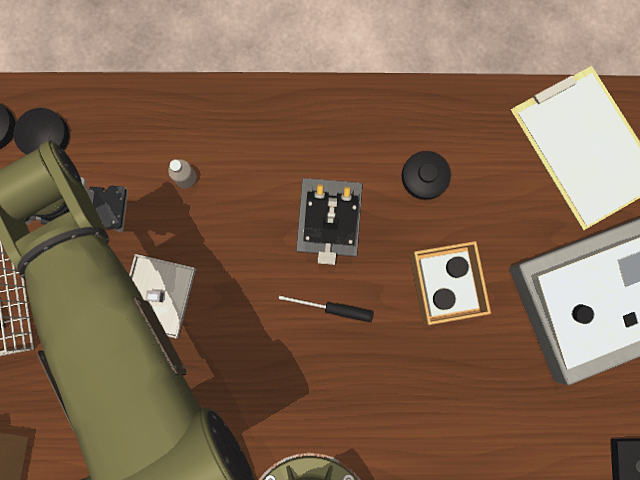

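The cartridge stands upright in the tray at top (155,296) and scene (451,243), and the pocket is empty. The lever is up, with its pad at (327,258). The bottle (180,170), canister (427,175) and driver (330,308) look unchanged. I'll compare against the first image and hand in.

Run:
```python
from h import *
a=cv2.imread("pics/top0.png");b=cv2.imread("pics/k_top.png");d=cv2.absdiff(a,b).max(2)
for n,(x0,y0,x1,y1) in dict(canister=(395,145,460,205),driver=(310,290,385,330),driver_shaft=(275,290,325,315),bottle=(166,155,200,190),pad=(312,246,342,268)).items():
    print(n,(d[y0:y1,x0:x1]>40).sum())
ctrl.hand_in(); print(ctrl.get_obs()['time_s'])
```

```text
canister 0
driver 0
driver_shaft 0
bottle 9
pad 0
the job is handed in; nothing more can be done
the job is handed in; nothing more can be done
```

The used cartridge is out of the stand and standing upright, foot down, near the middle of the steel tray. I handed the job in at about 25 s of the 54 s allowed.

- **Ejecting:** I pressed the lever until the force jumped to about 30 N at its stop, then backed off. The lever returned to rest and the cartridge stood about 14 mm proud.
- **Pulling out:** I gripped it at 50 N and pulled straight along the pocket. The force peaked near 13.5 N, then fell away as it left the catch.
- **Placing:** I lowered it until it touched the tray floor (3 N, then 8 N), let go there and retreated.

**Last checks:**
- The final pictures show the cartridge upright in the tray, the pocket empty and the lever at rest.
- The arm is clear, and the force reading is about zero.
- In the top view, before against after, the canister, driver and pad areas show no changed pixels. Nine pixels changed near the bottle. I put that down to the arm's shadow and didn't check further; the bottle looks to be in the same place in both views.

**Disagreements along the way:**
- One approach move stopped 13 mm short near a wrist singularity, so I finished it in small steps.
- The cartridge sat about 1.7 mm off my first estimate, and I corrected that before gripping.
- The camera put the cartridge about 2 mm lower in the fingers than I expected, which suggests a slight slip during the pull. The height at which it touched the floor agreed with the camera.

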